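# Drift the knife-grinding rest into line

### The arm

A 6-joint arm with a two-finger parallel gripper is mounted at the origin on the work surface. World frame = base frame: x ahead of the robot, y to its left, z up, the work surface at z = 0. Lengths are in m, angles in rad, forces in N, time in s.
With the tool pointing down it reaches from about 0.35 to 1 m from the base axis. Payload 7.1 kg.
Tool frame: the origin (TCP) lies between the finger pads; the fingertips stand 22 mm ahead of it and the grasp point (between the pads) lies 3 mm ahead of it; z points along the fingers, y is the line along which they close (so a half turn about z gives the same grasp; the last joint's range is limited). The gripper opens to 85 mm and grips with 20 to 120 N. Pads are 22 mm wide; open, the fingers measure 114 mm over their backs; the gripper's body (76 mm by 85 mm) begins 54 mm behind the grasp point. The pads swing forward as they close: fully open they stand 13 mm farther back than shut.
Start: joints at [1.174, 0.423, 1.63, -0, 1.089, -0.019], TCP at [0.231, 0.581, 0.253] pointing down, gripper open.
Joint ranges: [-3, 3], [-0.9, 2.11], [0.09, 2.58], [-1.31, 4.45], [0.11, 2.69], [-2.54, 2.54]. Speed limits (rad/s): [2.39, 2.39, 3.01, 3.14, 3.14, 3.14].

### API

Orientations are given as a rotation vector (axis times angle).
In Python, from rig import manip gives the robot as it stands. The module is installed in compiled form; this text tells all that it offers. Calls block until the motion is done:
- manip.move_to(position, orientation): joint-space move of the TCP to a pose.
- manip.servo_line(position, orientation=None, rate=0.15): straight line of the TCP; orientation=None keeps the orientation; rate is the mean speed in m/s.
- manip.set_joints(angles): joint-space move.
- manip.command_gripper(opening, f_grip=None): finger opening in m; f_grip is the grip in N (None keeps the last); returns when the fingers have stopped.
- manip.hold(seconds).
- manip.solve_ik(position, orientation): joint angles nearest the present ones, or None.
- manip.camera(name): name is "scene" or "top"; returns a dict with "image" (384x512x3 uint8, red, green, blue), "fx", "fy", "cx", "cy" (pixels), "cam_to_world" (4x4, takes a point from camera to world coordinates). Camera axes: x right, y down, z forward; pixel columns grow to the right and rows downward; lengths in m; the calibration is good to about 2 mm. A picture is of the moment at which its call begins. There is no depth.
A pose or a line that the arm cannot do raises manip.IKError and nothing moves.
- manip.sign_off(): hands the job in; it is judged then, once.
Readings, each from a call of its own:
- manip.get_time(): time.
- manip.get_joint_positions(): joint angles.
- manip.get_joint_vel(): joint speeds.
- manip.get_tau(): joint torques, N m.
- manip.get_position(): TCP position.
- manip.get_ee_rot(): TCP orientation.
- manip.get_contact_force(): force on the tool from outside, world axes, zero at the start.
- manip.get_torque(): the same for the moment, N m.
- manip.get_width(): finger opening in m.
- manip.get_grip_force(): force on a finger pad.
Only numpy, scipy, OpenCV 4.12 (cv2) and the standard library are available. Lean on these libraries where they do the work, as an engineer would, in place of code of your own. Each camera call takes 0.05 s, during which the arm holds its last target. There are 200 camera calls.

### The job

Take the red-handled drift from the rack and use it to draw the swung-out yellow arm of the green grinding rest into line: tip through the arm's hole, move the arm over with it until the tip finds the hole in the steel lug below, and press it fully home, collar flat on the arm. Let go and leave it standing there. Touch down slowly and press gently, never above about 40 N, touch the rest only with the drift, and leave everything else where it is.

Things in the scene. Friction and masses are not known exactly. Their poses are not given: they have to be found in the camera images.
- drift: Steel drift, red square handle, 105 mm long, 0.2 kg; stands in a rack hole. Origin: centre of its collar's underside; z up along the handle. Above: collar 26 mm across, 6 mm thick; handle 22 x 22 mm (faces across x and y) from 6 to 50 mm. Below: 14 mm straight shank for 20 mm, taper to 9 mm at 53 mm, chamfered tip at 55 mm. Starts upright, collar on the rack.
- rack: Fixed block of brown wood, 60 (x) x 200 (y) x 62 mm high, origin at the centre of its underside. Three 18 mm holes right through it at y = -70, 0 and +70 mm. It holds the drift and two other punches, one per hole, in any order.
- rest: Green knife-grinding rest, fixed to the bench, with its lug and arm. Origin: on the bench under the middle of its base; base plate 190 (x) x 250 (y) x 12 mm thick. The arm's pivot post stands at x = 0, y = +70 mm, the lug at y = -50 mm under the arm's free end.
- swing_eye (a point): Centre of the 15 mm hole in the yellow arm, on its top face, 80 mm above the bench. Arm 8 mm thick, 46 mm wide here, 1 mm above the lug; swings level about the pivot at 120 mm radius. Starts 30 to 40 mm to the rest's +x side; about 2.5 N here moves it against pivot friction and it stays where left. With the drift home, its collar lies on this face and its shank fills both holes.
- lug_mid (a point): Nominal middle of the dark steel lug's flat top, 71 mm above the bench; axes as the rest. Top 150 (x) x 46 (y) mm, 15 mm thick, hollow below. Its one 15 mm hole goes right through, on the arm's 120 mm arc about the pivot, anywhere from x = -24 to +24 mm of this point: the lug is bolted fast but set by hand. The hole is not measured: feel for it or look. Hole rims have 1 mm chamfers.
- pivot (a point): Pivot axis of the yellow arm, at the height of the arm's top face, 80 mm above the bench. The pivot bolt head stands 10 mm above the arm, 24 mm across.
- punch_blue: Straight punch with a round blue handle 20 mm across, in the rack, 46 mm high above it. Origin under its collar. Leave alone.
- punch_brass: Straight brass punch, round handle 18 mm across, in the rack, 36 mm high above it. Origin under its collar. Leave alone.
- hammer: Hammer, 260 mm long, lying on the bench; origin under its middle. Leave alone.
- glue_jar: Glue jar, 70 mm across, 75 mm high; origin at the centre of its underside. Leave alone.
- tape: Grey roll of tape, 70 mm across, 22 mm high; origin at the centre of its underside. Leave alone.
- bowl: White bowl, 110 mm across, 50 mm high; origin at the centre of its underside. Leave alone.
- scale_wood: Dark wooden knife-handle blank, 110 x 32 x 14 mm; origin at the centre of its underside. Leave alone.
- blank: Steel knife blank, 230 mm long, 30 mm wide, 4 mm thick, lying flat; origin underneath, at the root of the blade. Leave alone.

How it is judged:
By the outcome, as a careful person would: the job done as asked, in the order asked, and still so for the second after the job is handed in, with the robot touching nothing.
It also fails if it takes over 64 s, if anything falls off the work surface, if the arm or the gripper's body presses on something with over 40 N, if the wrist force passes 120 N, or if a joint passes its speed limit or range.

## Working session

There is one attempt and no reset: what is moved stays moved. The work goes in short steps, each a Python script; the robot and the scene stay as the last script left them, time stands still between calls to the robot, and variables do not carry over. Pictures are saved under pics/ and viewed, at most 10 in all, crops included, and the job is handed in when it is done.

```bash
mkdir -p pics
cat > h.py <<'E'
from rig import manip as m
import numpy as np, cv2
def snap(name,fn,crop=None,scale=1):
    c=m.camera(name); im=c["image"][:,:,::-1].copy()
    if crop: x0,y0,x1,y1=crop; im=im[y0:y1,x0:x1]
    if scale!=1: im=cv2.resize(im,None,fx=scale,fy=scale,interpolation=cv2.INTER_CUBIC)
    cv2.imwrite(fn,im); return c
def px2w(c,u,v,z):
    T=np.array(c["cam_to_world"]); d=T[:3,:3]@np.array([(u-c["cx"])/c["fx"],(v-c["cy"])/c["fy"],1]); o=T[:3,3]
    return o+d*(z-o[2])/d[2]
def w2px(c,p):
    T=np.array(c["cam_to_world"]); q=T[:3,:3].T@(np.array(p)-T[:3,3]); return c["fx"]*q[0]/q[2]+c["cx"],c["fy"]*q[1]/q[2]+c["cy"]
E
python3 - <<'E'
from h import *
for n in("top","scene"):
    c=snap(n,f"pics/{n}0.png",scale=1.5); print(n,c["fx"],c["cx"],c["cy"],np.round(c["cam_to_world"],3).tolist())
print(m.get_ee_rot(),m.get_time())
E
```

```text
top 492.06191774789863 251.06800713845467 197.9490387114532 [[-0.021, -0.986, 0.168, 0.315], [-1.0, 0.022, 0.004, -0.016], [-0.008, -0.167, -0.986, 1.445], [0.0, 0.0, 0.0, 1.0]]
scene 395.65406624366483 257.5077966057806 192.7674780524013 [[-0.606, 0.589, -0.534, 1.176], [0.795, 0.461, -0.394, 0.463], [0.014, -0.664, -0.748, 0.965], [0.0, 0.0, 0.0, 1.0]]
[-5.89847046e-01 -3.08540907e+00  2.11428610e-03] 0.1
```

View pics/top0.png

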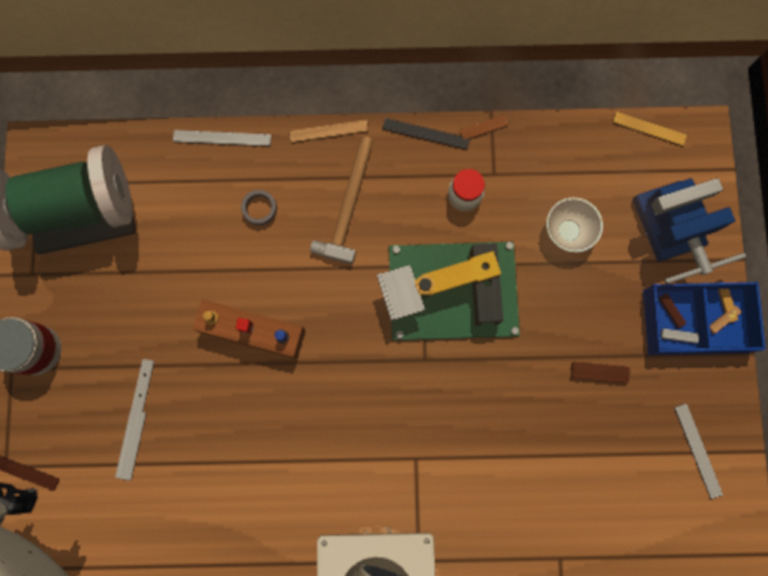

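View pics/scene0.png

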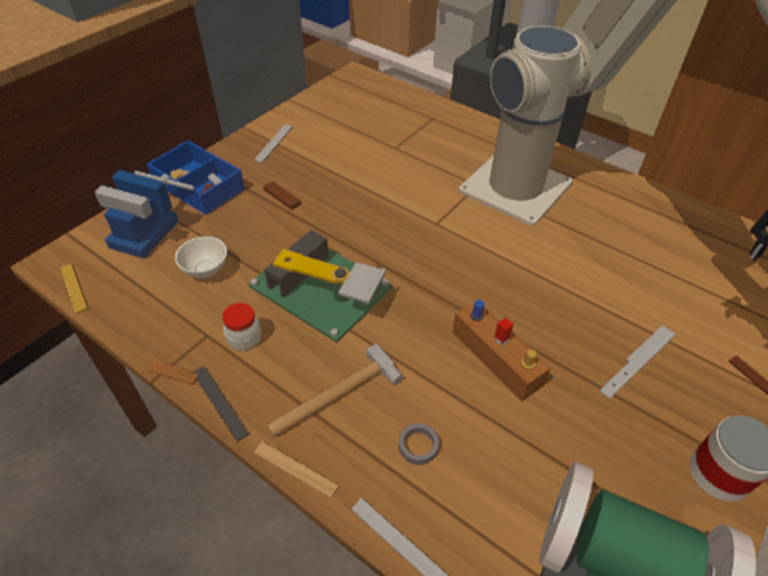

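The top view shows the drift (red) in the rack's middle hole at about (243,325)/1.5. The rest is around (455,290)/1.5, with its arm swung up (+x). The arm's eye is near (486,266)/1.5 and the pivot near (425,285)/1.5. Next I'll zoom in on both.

Run:
```python
from h import *
snap("top","x.png")
im=cv2.imread("x.png")
a=cv2.resize(im[155:235,245:355],None,fx=7,fy=7,interpolation=cv2.INTER_CUBIC)
cv2.imwrite("pics/rest.png",a)
b=cv2.resize(im[190:250,120:210],None,fx=8,fy=8,interpolation=cv2.INTER_CUBIC)
cv2.imwrite("pics/rack.png",b)
snap("scene","pics/restS.png",(160,145,270,230),7)
```

```text
(no output)
```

View pics/rest.png

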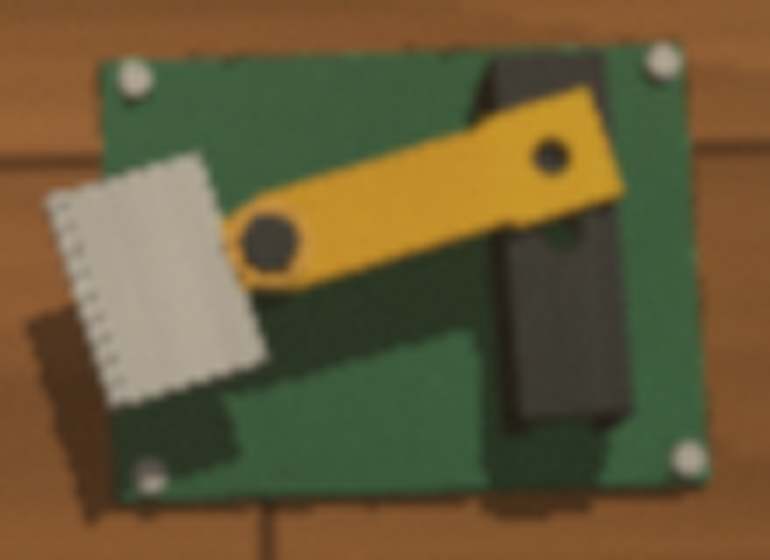

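View pics/rack.png

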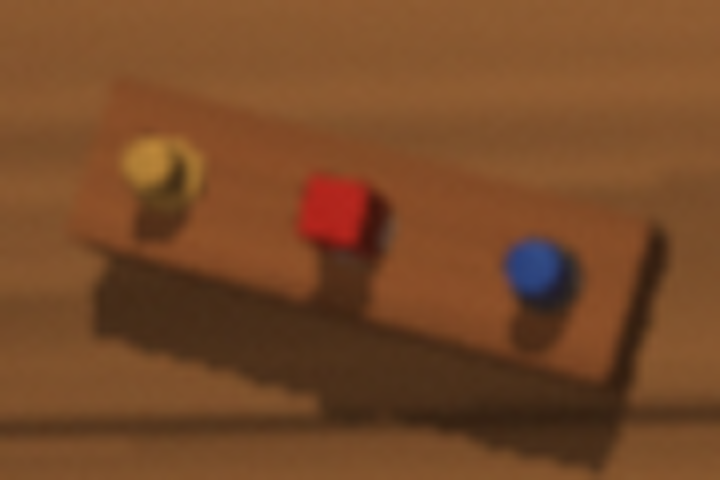

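View pics/restS.png

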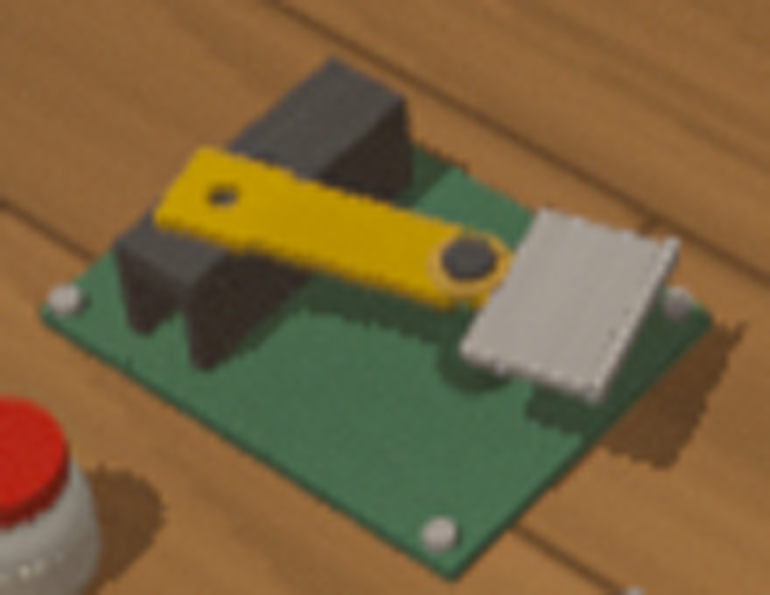

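The lug hole is partly visible just below the arm's edge, at rest.png (565,232). The eye is at (551,156) and the pivot bolt at (270,242). In rack.png the drift's handle top is at about (336,212), rotated slightly. Now I'll compute the positions.

Run:
```python
from h import *
c=m.camera("top"); s=m.camera("scene")
P=lambda x,y,z:px2w(c,245+(x+.5)/7-.5,155+(y+.5)/7-.5,z)
R=lambda x,y,z:px2w(c,120+(x+.5)/8-.5,190+(y+.5)/8-.5,z)
S=lambda x,y,z:px2w(s,160+(x+.5)/7-.5,145+(y+.5)/7-.5,z)
r=np.round
e=P(551,156,.08);p=P(270,242,.09);l=P(565,232,.071)
print("eye",r(e,4),r(S(223,195,.08),4),"piv",r(p,4),r(S(468,259,.09),4),"d",np.linalg.norm((e-p)[:2]))
print("lug",r(l,4),"d",np.linalg.norm((l-p)[:2]))
q=[P(*a,.012) for a in((100,60),(685,45),(708,485),(115,500))]; print("base",r(q,4).tolist(),r(np.mean(q,0),4))
print("blue",r(R(534,266,.108),4),"brass",r(R(150,164,.098),4))
for n,cc,box in(("top",c,(150,205,175,230)),("scene",s,(325,208,346,230))):
    im=cc["image"].astype(int);x0,y0,x1,y1=box
    big=cv2.resize(cc["image"][y0:y1,x0:x1],None,fx=8,fy=8,interpolation=cv2.INTER_CUBIC).astype(int)
    for th in(100,150,175):
        k=((big[...,0]>th)&(big[...,1]<80)).astype(np.uint8)
        cn=max(cv2.findContours(k,0,2)[0],key=cv2.contourArea,default=None) if k.any() else None
        if cn is None: continue
        if n=="top":
            w=np.array([px2w(cc,x0+(a+.5)/8-.5,y0+(b+.5)/8-.5,.112)[:2] for a,b in cn[:,0]])
            print(n,th,cv2.minAreaRect((w*1000).astype(np.float32)))
        else: print(n,th,cn[:,0].min(0)/8+[x0,y0],cn[:,0].max(0)/8+[x0,y0])
```

```text
eye [ 0.6036 -0.2159  0.08  ] [ 0.6035 -0.2176  0.08  ] piv [ 0.5689 -0.1006  0.09  ] [ 0.573  -0.0999  0.09  ] d 0.12046746426826396
lug [ 0.5739 -0.2215  0.071 ] d 0.12102027095197496
base [[0.6641, -0.0354, 0.012], [0.6651, -0.2852, 0.012], [0.4762, -0.285, 0.012], [0.4752, -0.0372, 0.012]] [ 0.5702 -0.1607  0.012 ]
blue [0.4776 0.1683 0.108 ] brass [0.5173 0.3028 0.098 ]
top 100 ((494.73822021484375, 234.4475860595703), (70.4308853149414, 68.39210510253906), 0.31635189056396484)
top 150 ((499.3501892089844, 237.3693084716797), (20.841968536376953, 21.04368019104004), 76.5816650390625)
top 175 ((497.9210510253906, 236.14990234375), (13.810887336730957, 15.477579116821289), 85.37354278564453)
scene 100 [329.125 211.5  ] [343.75 229.25]
scene 150 [331.75  211.625] [342.125 219.75 ]
scene 175 [332.5 212.5] [341.5 219. ]
```

```bash
cat >> h.py <<'E'
from scipy.spatial.transform import Rotation as Ro
def ori(a,flip=False):
    a=np.radians(a)+np.pi*flip; y=np.array([np.cos(a),np.sin(a),0]); z=np.array([0,0,-1.])
    return Ro.from_matrix(np.c_[np.cross(y,z),y,z]).as_rotvec()
def best(a,pts):
    sc=[]
    for f in(0,1):
        qs=[m.solve_ik(p,ori(a,f)) for p in pts]; sc.append(9 if any(q is None for q in qs) else max(abs(q[5]) for q in qs))
    print(sc); return ori(a,int(np.argmin(sc)))
E
python3 - <<'E'
from h import *
d=[.4985,.2368]
o=best(-13.4,[[*d,.1],[.6,-.216,.2],[.574,-.221,.12]]); np.save("o.npy",o)
m.move_to([*d,.19],o); m.command_gripper(.05,60)
m.servo_line([*d,.097],rate=.1)
f0=m.get_contact_force(); m.command_gripper(0.0,80); m.hold(.2)
print(f0,m.get_contact_force(),m.get_width(),m.get_grip_force(),m.get_position(),m.get_time())
m.servo_line([*d,.20],rate=.12)
print(m.get_width(),m.get_contact_force(),m.get_time())
snap("top","pics/g.png",(120,170,220,250),7)
E
```

```text
[np.float64(0.6557787607618155), 9]
[-1.80009745 -0.38277178  0.36118749] [-0.73207428  0.06051812  6.42170235] 0.021011676053745182 78.02897930145264 [0.49883116 0.23696456 0.09773157] 4.0083
0.021286782380819796 [-0.08504807  0.55545967 -3.13591834] 5.0167
```

View pics/g.png

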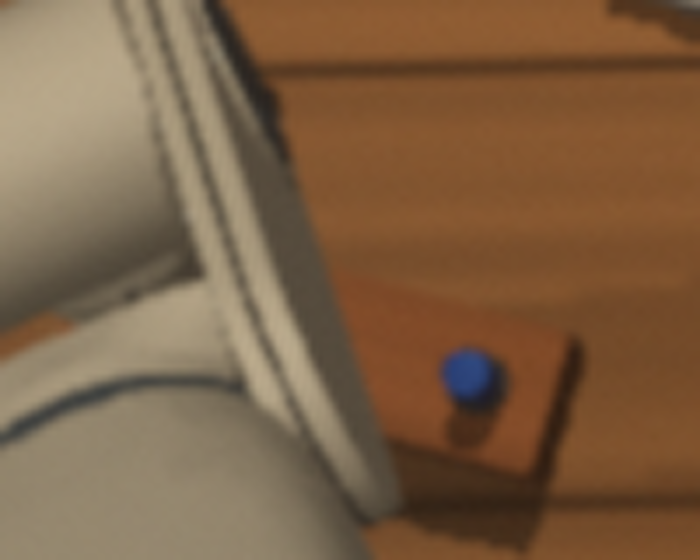

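The top camera is blocked by the arm, but the finger width (21 mm) and the weight show the drift is held. I'll go above the eye and check with the scene camera.

Run:
```python
from h import *
o=np.load("o.npy"); e=[.6036,-.2165]
m.move_to([*e,.21],o)
m.servo_line([*e,.186],rate=.1); m.hold(.2)
print(m.get_position(),m.get_contact_force(),m.get_torque(),m.get_width(),m.get_time())
c=snap("scene","pics/e.png",(160,110,260,190),7)
for p in([*e,.095],[*e,.08],[*e,.15]): print((np.array(w2px(c,p))-[160,110]+.5)*7-.5)
```

```text
[ 0.60400744 -0.21653744  0.18660332] [ 0.0983639  -0.04187423 -2.63312228] [-0.04571696  0.00475689  0.00203326] 0.020909981581620444 7.3583
[221.01815977 417.38965367]
[224.77560684 441.19908717]
[206.63122111 326.22539957]
```

View pics/e.png

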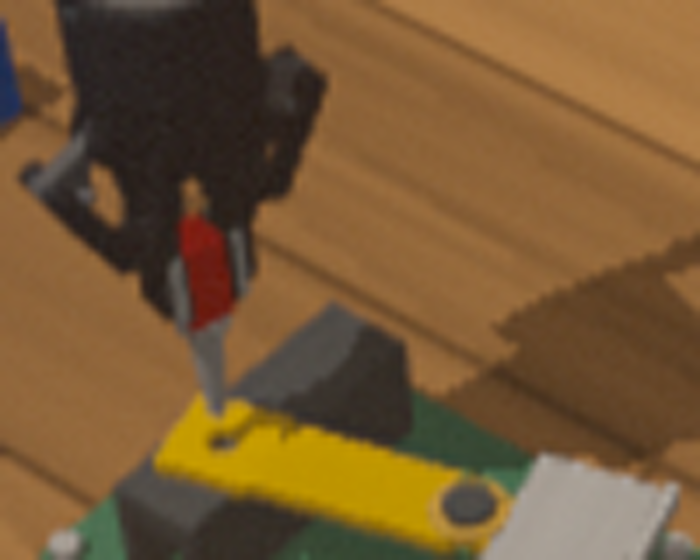

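The tip at (219,415) sits straight above the eye at (223,440), matching the prediction. I'll descend slowly and watch the force.

```bash
cat >> h.py <<'E'
def F(): return np.array(m.get_contact_force())-[0.1,0,-2.6]
def go(x,y,z,rate=.02): m.servo_line([x,y,z],rate=rate)
E
python3 - <<'E'
from h import *
x,y=.6036,-.2165
m.servo_line([x,y,.1745],rate=.03)
print(F())
for z in np.arange(.173,.1649,-.0015):
    go(x,y,z,.02); f=F(); print(round(z,4),np.round(f,2),np.round(m.get_position(),4))
    if f[2]>5: break
print(m.get_time())
E
```

```text
[-0.16657473  0.58841718 -0.05886117]
0.173 [-0.38  0.45  0.16] [ 0.6036 -0.2165  0.173 ]
0.1715 [-0.5  -0.5   0.55] [ 0.6035 -0.2165  0.1714]
0.17 [-0.5  -0.5  -0.59] [ 0.6035 -0.2165  0.1699]
0.1685 [-0.13  0.16  0.15] [ 0.6035 -0.2165  0.1683]
0.167 [-0.75 -0.2   0.72] [ 0.6035 -0.2165  0.1669]
0.1655 [0.09 0.55 0.17] [ 0.6035 -0.2165  0.1654]
9.4417
```

Run:
```python
from h import *
pv=np.array([.5700,-.1003]); e=np.array([.6036,-.2165]); l=np.array([.5739,-.2215])
a=lambda p:np.arctan2(*(p-pv)[::-1])
ae,al=a(e),a(l); print(np.degrees([ae,al]))
for t in np.linspace(ae,al,9)[1:]:
    go(*(pv+.1205*np.array([np.cos(t),np.sin(t)])),.1655,.03)
    print(np.round(F(),1),end=' ')
print()
x,y=m.get_position()[:2]
m.hold(.1); b=F()
for z in np.arange(.1645,.1500,-.0015):
    go(x,y,z,.015); f=F()-[0,0,0]; print(round(z,4),np.round(f,2),np.round(m.get_position(),4))
    if f[2]>6 or abs(f[:2]).max()>8: break
print(m.get_time())
snap("scene","pics/l.png",(160,110,260,190),7)
```

```text
[-73.87242417 -88.15695987]
[ 0.9  0.1 -1.2] [ 1.3  1.  -1.1] [ 0.3 -0.   1.2] [0.9 1.1 1. ] [1.3 0.4 0.4] [ 1.3  0.1 -0.2] [0.1 0.7 0.5] [0.4 1.2 0.4] 
0.1645 [1.22 0.27 0.46] [ 0.5736 -0.2209  0.1645]
0.163 [ 2.27 -0.75 -0.34] [ 0.5736 -0.2209  0.1629]
0.1615 [ 2.14 -0.53 -0.11] [ 0.5737 -0.2208  0.1615]
0.16 [ 3.16 -0.16  0.96] [ 0.5737 -0.2208  0.16  ]
0.1585 [2.28 0.24 0.84] [ 0.5736 -0.2208  0.1584]
0.157 [ 2.3  -0.37  0.89] [ 0.5735 -0.2208  0.1569]
0.1555 [ 2.08 -0.39  0.57] [ 0.5734 -0.2207  0.1554]
0.154 [ 2.21 -0.03  0.18] [ 0.5734 -0.2208  0.1538]
0.1525 [ 2.25 -0.04  0.07] [ 0.5735 -0.2207  0.1524]
0.151 [ 2.35 -1.07  1.15] [ 0.5735 -0.2208  0.1509]
14.2417
```

View pics/l.png

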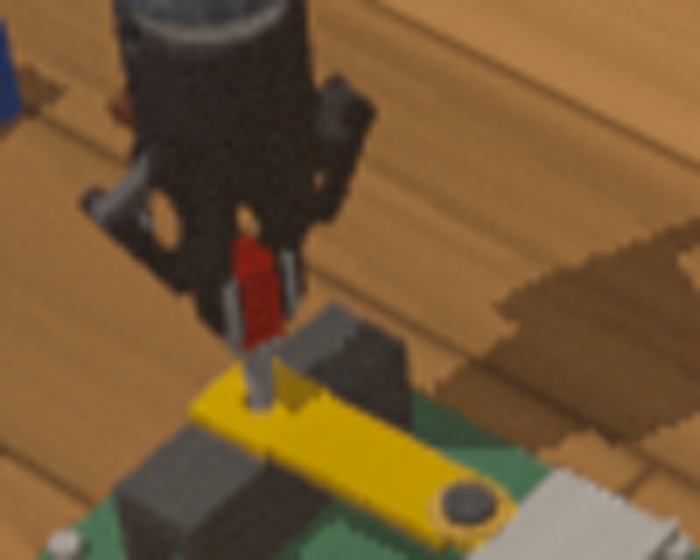

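The drift's tip is through the arm and about 11 mm into the lug hole with no resistance (the tip enters the arm at pixel (258,405)). I'll press on with lateral compliance.

Run:
```python
from h import *
x,y,z=m.get_position(); n=0
x,y=.5736,-.2209
while z>.1135 and n<70:
    n+=1; f=F(); fl=f[:2]; mag=np.linalg.norm(fl)
    if n%3==0 or f[2]>6: print(round(z,4),np.round(f,1),np.round([x,y],4))
    if mag>3.:
        s=np.clip((mag-2.5)*.00012,0,.0008)*fl/mag; x+=s[0]; y+=s[1]
    if f[2]>22 : 
        print("stop",z,f); break
    if f[2]<10: z-=.0012 if z>.1185 else .0005
    elif f[2]<16 : z-=.0003
    elif mag<=3.: break
    go(x,y,z,.012)
print(n,np.round(F(),1),np.round(m.get_torque(),2),m.get_position(),m.get_time())
```

```text
0.1485 [ 1.1 -0.9  0. ] [ 0.5736 -0.2209]
0.1449 [ 2.7 -0.5  0.2] [ 0.5736 -0.2209]
0.1413 [2.2 0.  0.3] [ 0.5736 -0.2209]
0.1377 [2.4 0.1 0.3] [ 0.5736 -0.2209]
0.1341 [ 2.6 -0.7 -0.6] [ 0.5736 -0.2209]
0.1305 [2.5 0.9 0.1] [ 0.5736 -0.2209]
0.1269 [ 1.   0.2 -1.1] [ 0.5736 -0.2209]
0.1233 [ 1.9  0.4 -0.6] [ 0.5736 -0.2209]
0.1197 [ 1.3 -0.1 -1. ] [ 0.5736 -0.2209]
0.1175 [2.2 1.4 1.1] [ 0.5736 -0.2209]
0.116 [ 1.6 -0.4  1.6] [ 0.5736 -0.2209]
0.115 [-1.   2.6  9.4] [ 0.5736 -0.2209]
0.1145 [-1.2  1.8 13.4] [ 0.5736 -0.2209]
0.1142 [-2.8  2.  15.6] [ 0.5736 -0.2209]
0.1139 [-3.7  3.  17.4] [ 0.5735 -0.2208]
0.1139 [-2.8  2.6 16.1] [ 0.5733 -0.2207]
0.1139 [-2.6  2.2 16. ] [ 0.5732 -0.2206]
0.1139 [-2.2  1.1 15.5] [ 0.5731 -0.2205]
0.1136 [-2.5  1.6 18.1] [ 0.5731 -0.2205]
42 [-2.5  1.6 18.1] [0.32 0.42 0.1 ] [ 0.57394568 -0.22087836  0.11563505] 24.55
```

Contact came at TCP z = 0.1156, as predicted for the collar seated. I'll release, retreat and look.

Run:
```python
from h import *
x,y,z=m.get_position()
go(x,y,.1155,.01); print(F())
m.command_gripper(.05,20); m.hold(.3)
print(F(),m.get_width())
m.servo_line([x,y,.24],rate=.08)
m.move_to([.40,.05,.35],np.load("o.npy")); m.hold(.3)
print(F(),m.get_time())
snap("scene","y.png"); a=cv2.imread("y.png")[130:225,160:270]
snap("top","y.png"); b=cv2.imread("y.png")[155:250,245:355]
cv2.imwrite("pics/end.png",cv2.resize(np.vstack([a,b]),None,fx=3.1,fy=3.1,interpolation=cv2.INTER_CUBIC))
```

```text
[-1.44420895  1.50218877  8.43097397]
[-0.03346544 -0.65710734  2.11780397] 0.04971847064581364
[-0.53999153  0.13852025  1.92786885] 28.9
```

View pics/end.png

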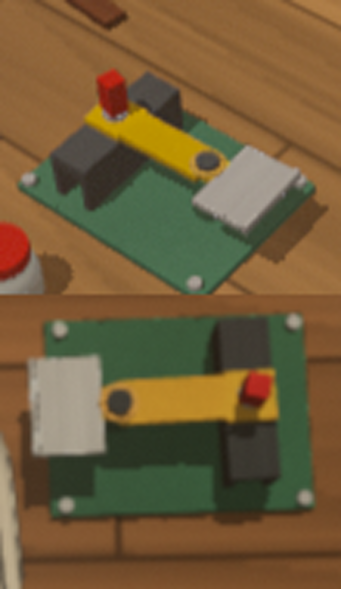

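The picture shows the drift upright with its collar on the arm, the arm in line over the lug, and the robot clear. I'll do one quick numeric check of the seated height.

Run:
```python
from h import *
def handle(cc,box,th):
    x0,y0,x1,y1=box; g=cv2.resize(cc["image"][y0:y1,x0:x1],None,fx=8,fy=8,interpolation=cv2.INTER_CUBIC).astype(int)
    k=((g[...,0]>th)&(g[...,1]<80)&(g[...,2]<80)).astype(np.uint8)
    cn=max(cv2.findContours(k,0,2)[0],key=cv2.contourArea)[:,0]
    return (cn+.5)/8-.5+[x0,y0]
c,s=m.camera("top"),m.camera("scene")
for h in(0,.003,.006):
    w=np.array([px2w(c,*p,.130+h)[:2] for p in handle(c,(315,175,340,195),150)]); r=cv2.minAreaRect((w*1000).astype(np.float32))
    print("top",h,np.round(r[0],1),np.round(r[1],1),r[2])
    a=np.radians(r[2]); R=np.array([[np.cos(a),-np.sin(a)],[np.sin(a),np.cos(a)]])
    pts=[[*(np.array(r[0])/1000+R@np.array([i,j])*.011),zz+h] for i in(-1,1) for j in(-1,1) for zz in(.086,.130)]
    q=np.array([w2px(s,p) for p in pts]); print("pred",q.min(0).round(2),q.max(0).round(2))
q=handle(s,(185,145,210,172),100); print("scene",q.min(0),q.max(0))
```

```text
top 0 [ 574.3 -220.6] [22.1 20.4] 72.38766479492188
pred [190.63 151.86] [201.76 168.91]
top 0.003 [ 573.8 -220.1] [22.1 20.3] 72.38749694824219
pred [190.77 151.1 ] [201.91 168.19]
top 0.006 [ 573.2 -219.6] [22.  20.3] 72.38778686523438
pred [190.9  150.34] [202.06 167.47]
scene [190.5625 151.6875] [201.3125 167.8125]
```

```bash
python3 -c "
from rig import manip as m
print(m.sign_off(),m.get_time())"
```

```text
the job is handed in; nothing more can be done
the job is handed in; nothing more can be done
```

The job is handed in: the drift stands pressed home through the yellow arm and lug, its collar seated on the arm as far as force and camera checks show, and the gripper has let go and moved clear; it took about 29 s, and pressing it home took at most about 18 N.

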